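Prop the ceramic box's lid on its stay

TASK

The lid of the ceramic box has been thrown right back: swing the box's steel stay up and over to its stop, then bring the lid forward and lower it gently, without letting it drop, until it rests on the stay half open. Let go of it, and leave everything else where it is.

Things in the scene. Friction and masses are not known exactly. Their poses are not given: they have to be found in the camera images.
- box: Open-topped glazed ceramic box, fixed to the shelf, 120 (x) x 155 (y) x 70 mm high, walls 7 mm. Origin: centre of its underside, on the shelf. Its x axis runs along the lid's hinge; the hinge is on its +y rim, and the side opposite the hinge (its front) is -y; the stay is on its +x side. Box z is up.
- lid (a joint): Lid's angle about the hinge, rad: 0 shut, 2.1 thrown right back against its stop, where it starts; rises from -y over to +y. The lid is a slab 172 x 172 x 8 mm, about 0.45 kg, overhanging the box's sides by 26 mm. Left of itself it falls, back or shut, from either side of upright: lightly damped hinge. Resting on the raised stay it reads about 0.53.
- lid_hinge (a point): Midpoint of the lid's hinge line, 77.5 mm to +y from the box's centre and 72 mm above the shelf; the hinge line is parallel to the box's x axis.
- lid_handle (a point): Centre of the lid's white ceramic handle: a barrel 18 mm thick, 36 mm long, parallel to the hinge, on a brass tongue 12 mm wide, 32 mm beyond the lid's free edge, 204 mm from the hinge line (seen from the hinge, at the lid's angle + 0.02 rad above -y). Lid thrown back: about 250 mm above the shelf. Fingers closing along the hinge direction on its flat ends let the lid turn between them.
- stay (a joint): Angle of the stay about its pivot, rad: 0 folded, level along the outside of the box's +x side, free end towards the hinge (+y); 1.57 upright; 1.68 its stop, leaning a little to the front. Starts at 0 to 0.3. Stiff pivot: it stays where it is left (about 1 N at its end moves it). The lid's weight presses it against the stop.
- stay_pivot (a point): Point on the stay's pivot axis (parallel to the box's x axis), in the same plane across that axis as point stay_bar: at box x +112, y -44.5 mm, 56 mm above the shelf. The axis is 122 mm in front of the lid's hinge.
- stay_bar (a point): Grip point on the stay's cross bar, 85 mm from the pivot axis. The stay is a steel rod 10 mm thick, 11 mm outside the box's +x wall; at its free end a round cross bar 14 mm thick runs parallel to the hinge from box x +64 to +132 mm; this point is on its centre line at x +112. The outer 46 mm stand clear of the lid's edge; the lid's underside comes to rest on the inner end.
- brush: Wooden record brush, 34 x 90 x 30 mm, lying in the box. Origin: centre of its underside. Leave it.
- cloche: Glass cloche on a round wooden base, 130 mm across, 177 mm high. Origin: centre of its underside. Leave it.
- tonearm_rest: Chrome tonearm rest: a small post with a fork, 52 mm across, 76 mm high. Origin: centre of its underside. Leave it.
- adapter: Red plastic record adapter, a disc 68 mm across, 14 mm high. Origin: centre of its underside. Leave it.
- opener: Flat steel bottle opener, about 145 mm long, 6 mm thick. Origin: on its underside near the middle. Leave it.
- mug: White ceramic mug, 80 mm across, 90 mm high. Origin: centre of its underside. Leave it.
- coasters: Stack of round cork coasters, 94 mm across, 30 mm high. Origin: centre of its underside. Leave it.

How it is judged:
By the outcome, as a careful person would: the job done as asked, in the order asked, and still so for the second after the job is handed in, with the robot touching nothing.
It also fails if it takes over 61 s, if anything falls off the work surface, if the arm or the gripper's body presses on something with over 40 N, if the wrist force passes 120 N, or if a joint passes its speed limit or range.

ROBOT

A 7-joint arm with a two-finger parallel gripper is mounted at the origin on the work surface. World frame = base frame: x ahead of the robot, y to its left, z up, the work surface at z = 0. Lengths are in m, angles in rad, forces in N, time in s.
With the tool pointing down it reaches from about 0.375 to 0.925 m from the base axis. Payload 3.1 kg.
Tool frame: the origin (TCP) lies on the centre line of the jaws, within the pads' length; the fingertips stand 22 mm ahead of it and the grasp point (between the pads) lies 3 mm ahead of it; z points along the fingers, x is the direction in which the jaws open and shut, and the axes are right-handed (so a half turn about z gives the same grasp; the last joint's range is limited). The gripper opens to 85 mm and grips with 20 to 120 N. Pads are 22 mm wide; open, the fingers measure 114 mm over their backs; the gripper's body (76 mm by 85 mm) begins 54 mm behind the grasp point. The pads swing forward as they close: fully open they stand 13 mm farther back than shut.
Start: joints at [-1.308, 0.383, 0.044, 1.598, -0.018, 1.161, -0.05], TCP at [0.229, 0.608, 0.253] pointing down, gripper open.
Joint ranges: [-2.61, 2.61], [-0.41, 2.15], [-1.48, 1.57], [0, 2.5], [-1.57, 4.71], [0.05, 1.97], [-2.85, 2.85]. Speed limits (rad/s): [2.79, 2.79, 3.14, 3.14, 3.14, 3.14, 3.14].

INTERFACE

Orientations are given as a 3x3 rotation matrix whose columns are the frame's x, y, z axes.
In Python, from cell import goto, movel, move_joints, grip, wait, ik, get_state, get_image, PlanningError, finish_job gives the robot as it stands. The module is installed in compiled form; this text tells all that it offers. Calls block until the motion is done:
- goto(position, orientation): joint-space move of the TCP to a pose.
- movel(position, velocity=0.15, ori=None): straight line of the TCP; ori=None keeps the orientation; velocity is the mean speed in m/s.
- move_joints(angles): joint-space move.
- grip(opening, effort=None): finger opening in m; effort is the grip in N (None keeps the last); returns when the fingers have stopped.
- wait(seconds).
- ik(position, orientation): joint angles nearest the present ones, or None.
- get_state(): the state.
- get_image(name): name is "scene" or "top" or "wrist"; returns a dict with "img" (480x640x3 uint8, blue, green, red), "K" (3x3 intrinsics, pixels), "D" ([k1, k2, p1, p2, k3] as OpenCV has them; the pictures are not rectified), "pose" (4x4, takes a point from camera to world coordinates); the wrist camera has in their place "mount" (4x4, takes a point from camera to tool coordinates, whose origin is the TCP and whose axes are the tool frame's). Camera axes: x right, y up, looking along -z (the intrinsics and any distortion apply to the point x, -y, -z); pixel columns grow to the right and rows downward; lengths in m; the calibration is good to about 2 mm. A picture is of the moment at which its call begins: read the wrist's pose just before it. There is no depth.
A pose or a line that the arm cannot do raises PlanningError and nothing moves.
- finish_job(): hands the job in, once; it reports no verdict.
The state is a dict: "clock": time; "joint_positions": joint angles; "joint_velocities": joint speeds; "joint_torque": joint torques, N m; "position": TCP position; "tool_rot": TCP orientation; "force": force on the tool from outside, world axes, zero at the start; "wrist_torque": the same for the moment, N m; "finger_gap": finger opening in m.
Only numpy, scipy, OpenCV 4.12 (cv2) and the standard library are available. Lean on these libraries where they do the work, as an engineer would, in place of code of your own. Each camera call takes 0.05 s, during which the arm holds its last target.

## Working session

There is one attempt and no reset: what is moved stays moved. The work goes in short steps, each a Python script; the robot and the scene stay as the last script left them, time stands still between calls to the robot, and variables do not carry over. Pictures are saved under pics/ and viewed, and the job is handed in when it is done.

```bash
ls; mkdir -p pics; python3 - <<'E'
from cell import *
import cv2, numpy as np
s=get_state(); print(s)
for n in ["scene","top","wrist"]:
    d=get_image(n); cv2.imwrite(f"pics/{n}0.png",d["img"]); print(n,d["K"],d["D"],d.get("pose",d.get("mount")))
E
```

```text
pics
{'clock': 0.0, 'joint_positions': array([-1.30779735,  0.38384693,  0.04380716,  1.5995378 , -0.01792082,
        1.16119978, -0.04991036]), 'joint_velocities': array([ 0.00032887,  0.00222892, -0.00027398, -0.00057498, -0.00166771,
       -0.00177713, -0.00067891]), 'joint_torque': array([-2.15354939e-04, -4.33468544e+01,  1.02462597e+00, -2.49510401e+01,
        1.05612687e-02,  1.15959815e-02,  3.31880592e-06]), 'position': array([0.22913846, 0.60734551, 0.25189571]), 'tool_rot': array([[ 3.52939849e-01,  9.35645660e-01, -8.13033296e-04],
       [ 9.35642408e-01, -3.52940768e-01, -2.46953260e-03],
       [-2.59756005e-03,  1.10888032e-04, -9.99996620e-01]]), 'force': array([ 0.00758152, -0.68870648, -0.34446621]), 'wrist_torque': array([-0.02765251, -0.0450089 , -0.01859721]), 'finger_gap': 0.0857411390415732}
scene [[563.42829746   0.         318.40150127]
 [  0.         563.42829746 243.96111784]
 [  0.           0.           1.        ]] [0.04678508 0.         0.         0.         0.        ] [[ 0.84427467 -0.34206458  0.41254346  1.05713296]
 [ 0.53577609  0.55600667 -0.
[... 286 characters left out ...]
        0.          0.        ] [[-0.00687184  0.98804765 -0.15399552  0.37519225]
 [-0.9995383  -0.01134487 -0.02818653 -0.03118501]
 [-0.02959669  0.15373073  0.98766943  1.04176999]
 [ 0.          0.          0.          1.        ]]
wrist [[410.99869413   0.         314.81805924]
 [  0.         410.99869413 246.64044087]
 [  0.           0.           1.        ]] [-0.03230955  0.          0.          0.          0.        ] [[ 9.99999654e-01 -8.29261370e-04  6.36212953e-05 -4.32990621e-04]
 [-7.77157173e-04 -9.58929000e-01 -2.83645147e-01 -7.30025736e-02]
 [ 2.96224268e-04  2.83645000e-01 -9.58929313e-01 -1.21535205e-01]
 [ 0.00000000e+00  0.00000000e+00  0.00000000e+00  1.00000000e+00]]
```

View pics/scene0.png

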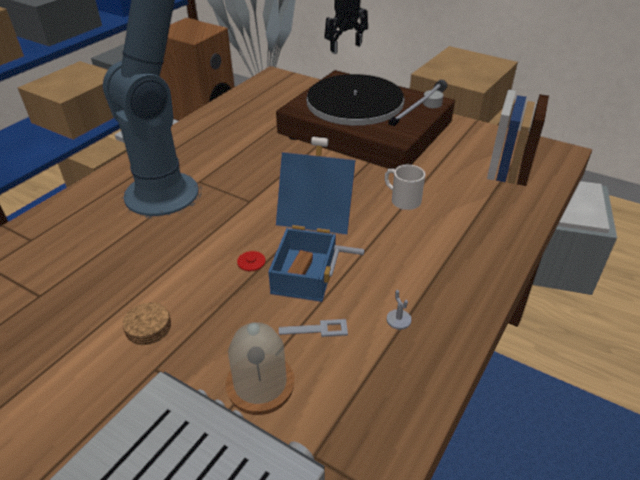

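View pics/top0.png

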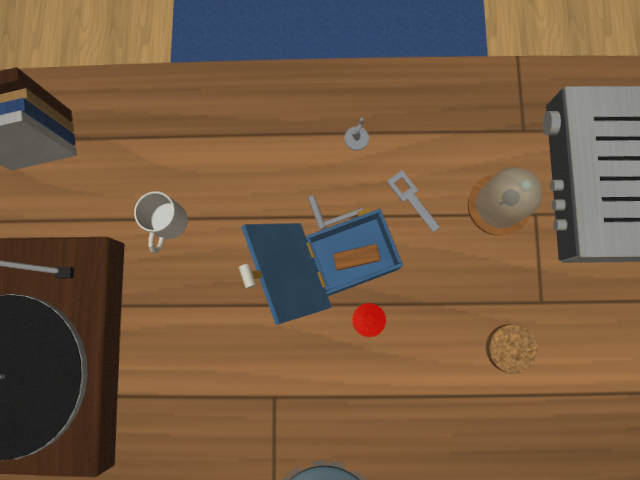

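View pics/wrist0.png

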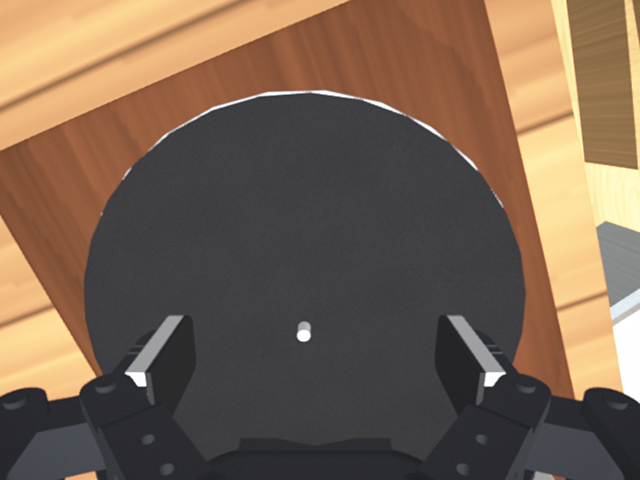

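The top view shows the box at about (355,250), the stay's bar at (317,210) and the lid handle at (247,275). I'll zoom in on these.

```bash
python3 - <<'E'
import cv2
a=cv2.imread("pics/top0.png")[180:330,230:430]; cv2.imwrite("pics/topz.png",cv2.resize(a,None,fx=4,fy=4,interpolation=cv2.INTER_CUBIC))
a=cv2.imread("pics/scene0.png")[125:305,230:390]; cv2.imwrite("pics/scenez.png",cv2.resize(a,None,fx=3.3333,fy=3.3333,interpolation=cv2.INTER_CUBIC))
E
```

```text
(no output)
```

View pics/topz.png

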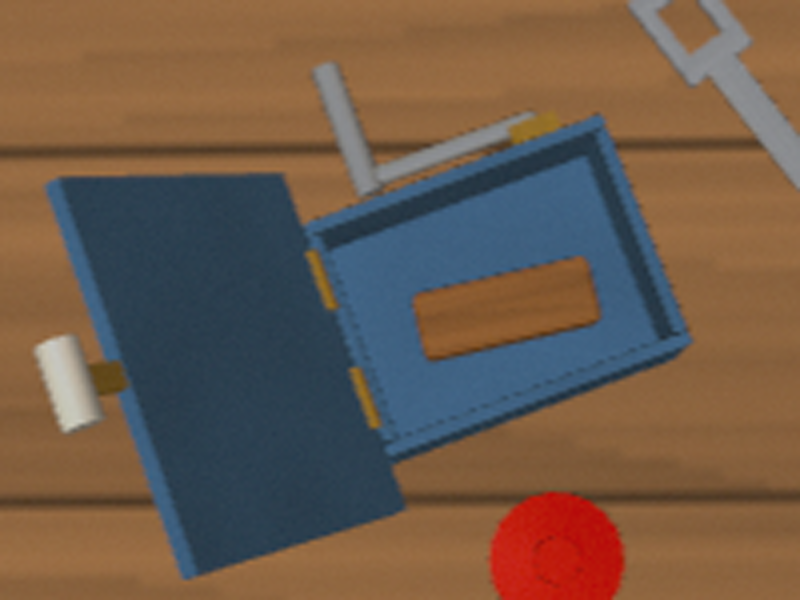

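View pics/scenez.png

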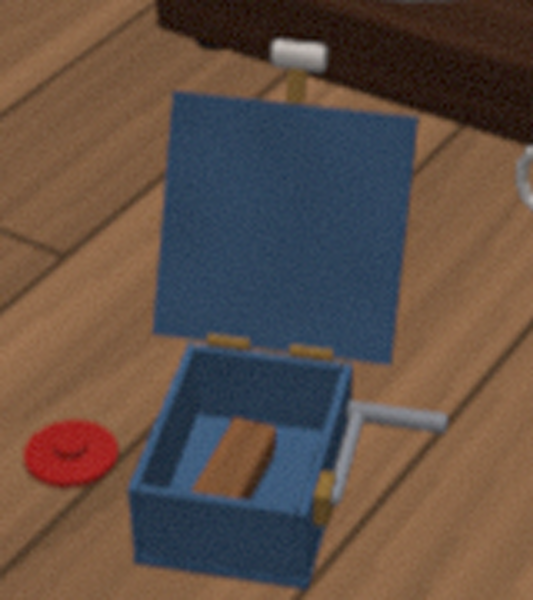

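```bash
cat > h.py <<'E'
import numpy as np, cv2
def ray(d,uv,pose=None):
    P=d["pose"] if pose is None else pose
    x,y=cv2.undistortPoints(np.array([[uv]],float),d["K"],np.array(d["D"]))[0,0]
    v=P[:3,:3]@np.array([x,-y,-1.]); return P[:3,3],v/np.linalg.norm(v)
def plane(d,uv,z,pose=None):
    o,v=ray(d,uv,pose); return o+v*(z-o[2])/v[2]
def tri(a,b):
    (o,v),(p,w)=a,b
    s=np.linalg.lstsq(np.c_[v,-w],p-o,rcond=None)[0]
    A=o+v*s[0];B=p+w*s[1]; return (A+B)/2,np.linalg.norm(A-B)
E
python3 - <<'E'
from cell import *; from h import *
t=get_image("top"); s=get_image("scene")
T=lambda u,v:(230+u/4-.4,180+v/4-.4); S=lambda u,v:(230+u*.3-.35,125+v*.3-.35)
np.set_printoptions(precision=4,suppress=True)
c=np.array([plane(t,T(*q),.07) for q in [(602,116),(690,342),(393,456),(308,225)]])
cs=np.array([plane(s,S(*q),.07) for q in [(310,513),(132,488),(190,347),(351,368)]])
for c in (c,cs):
    print(c); print("sides",[np.linalg.norm(c[i]-c[(i+1)%4]) for i in range(4)]," centre",c.mean(0))
    ex=(c[0]+c[3]-c[1]-c[2]); print("yaw",np.arctan2(ex[1],ex[0])); ey=c[3]+c[2]-c[0]-c[1]; print("yaw2",np.arctan2(-ey[0],ey[1]))
for n,a,b in [("handle",(68,384),(299,54)),("barout",(324,68),(445,422)),("barin",(368,190),(355,412)),("adapter",(557,555),(71,453))]:
    print(n,tri(ray(t,T(*a)),ray(s,S(*b))))
E
```

```text
[[ 0.5921 -0.1125  0.07  ]
 [ 0.4817 -0.1517  0.07  ]
 [ 0.429  -0.01    0.07  ]
 [ 0.5402  0.0301  0.07  ]]
sides [np.float64(0.11713464185544172), np.float64(0.15117552153359654), np.float64(0.11829360221506698), np.float64(0.15171215043294273)]  centre [ 0.5107 -0.061   0.07  ]
yaw 0.3432756987888612
yaw2 0.352494977878447
[[ 0.5941 -0.1125  0.07  ]
 [ 0.4833 -0.1536  0.07  ]
 [ 0.4325 -0.0146  0.07  ]
 [ 0.5416  0.0252  0.07  ]]
sides [np.float64(0.11820256094593133), np.float64(0.1479374495697447), np.float64(0.11619297641049935), np.float64(0.14736008032463613)]  centre [ 0.5129 -0.0639  0.07  ]
yaw 0.35246647906184675
yaw2 0.357447637235021
handle (array([0.4473, 0.1122, 0.2475]), np.float64(0.002364039524255775))
barout (array([0.6198, 0.0221, 0.0586]), np.float64(0.0020949674365608284))
barin (array([0.5596, 0.0014, 0.0552]), np.float64(0.00045585615510489944))
adapter (array([ 0.3808, -0.0917,  0.0037]), np.float64(0.00405944765535474))
```

The box fit agrees across both views: centre about (0.512, -0.062), yaw about 0.35. The handle and bar match the predicted points within about 2 mm. Next I check IK for the plan.

```bash
cat >> h.py <<'E'
C=np.array([0.5115,-0.0622]); YAW=0.350
def setbox(c,y):
    global C,YAW; C=np.array(c); YAW=y
def ax():
    return np.array([np.cos(YAW),np.sin(YAW),0]),np.array([-np.sin(YAW),np.cos(YAW),0])
def W(x,y,z):
    ex,ey=ax(); return np.r_[C,0]+ex*x+ey*y+np.array([0,0,z])
def R(xa,tilt=0.):   # tool x axis xa; z down, tilted about box x by tilt (+: fingers point to +y)
    ex,ey=ax(); 
    z=np.array([0,0,-1.])
    if abs(xa@ex)>.9: z=-np.cos(tilt)*np.array([0,0,1.])+np.sin(tilt)*ey
    return np.c_[xa,np.cross(z,xa),z]
def bar(a): return W(.112,-.0445+.085*np.cos(a),.056+.085*np.sin(a))
def han(l): return W(0,.0775-.204*np.cos(l+.02),.072+.204*np.sin(l+.02))
E
python3 - <<'E'
from cell import *; from h import *
np.set_printoptions(precision=2,suppress=True)
ex,ey=ax(); U=np.array([0,0,.003])
for s in (1,-1):
  for a in (0,.8,1.68): print("bar",s,a,ik(bar(a)+U,R(s*ey)))
  print("hover",ik(bar(0)+[0,0,.17],R(s*ey)))
  for l in (2.1,1.3,.53): print("han",s,l,[ik(han(l)+U,R(s*ex,t)) for t in (0,-.3,.3)])
E
```

```text
bar 1 0 [-0.39  0.56  0.37  1.86 -0.28  0.78  2.05]
bar 1 0.8 [-0.43  0.5   0.48  1.81 -0.28  0.9   2.1 ]
bar 1 1.68 [-0.4   0.54  0.59  1.74 -0.35  0.98  2.25]
hover [-0.52  0.35  0.52  1.76 -0.19  1.08  1.99]
han 1 2.1 [array([-0.85,  0.01,  0.53,  2.06, -0.01,  1.07,  0.03]), array([-1.01,  0.03,  0.5 ,  2.07,  0.32,  1.11, -0.31]), array([-0.74,  0.07,  0.63,  2.04, -0.37,  1.14,  0.41])]
han 1 1.3 [array([-0.77,  0.09,  0.81,  1.95, -0.07,  1.13,  0.42]), array([-0.86,  0.02,  0.69,  2.03,  0.32,  1.06,  0.03]), array([-0.68,  0.26,  0.96,  1.88, -0.47,  1.33,  0.8 ])]
han 1 0.53 [array([-0.59,  0.46,  0.99,  1.9 , -0.45,  1.02,  0.94]), array([-0.67,  0.31,  0.84,  2.02,  0.05,  0.77,  0.44]), array([-0.45,  0.66,  1.07,  1.78, -0.76,  1.38,  1.22])]
bar -1 0 [-0.6   0.62  0.65  1.87 -0.5   0.82 -0.91]
bar -1 0.8 [-0.61  0.56  0.71  1.82 -0.45  0.93 -0.92]
bar -1 1.68 [-0.53  0.59  0.77  1.74 -0.48  1.01 -0.8 ]
hover [-0.71  0.4   0.78  1.77 -0.31  1.1  -1.05]
han -1 2.1 [None, array([-0.62,  0.04,  0.09,  2.06,  0.33,  1.12,  2.81]), array([-1.41,  0.26,  1.43,  2.05, -0.57,  1.23, -2.51])]
han -1 1.3 [array([-1.24,  0.28,  1.43,  1.96, -0.3 ,  1.16, -2.49]), array([-1.79, -0.38,  1.42,  2.04,  0.72,  1.26,  2.85]), array([-0.93,  0.51,  1.39,  1.88, -0.71,  1.47, -2.11])]
han -1 0.53 [array([-0.79,  0.77,  1.38,  1.91, -0.82,  1.2 , -1.9 ]), array([-1.01,  0.67,  1.39,  2.03, -0.57,  0.85, -2.17]), array([-0.57,  0.92,  1.37,  1.78, -1.  ,  1.58, -1.74])]
```

```bash
python3 - <<'E'
from cell import *; from h import *
np.set_printoptions(precision=4,suppress=True)
ex,ey=ax()
goto(bar(0)+[0,0,.17],R(-ey)); grip(.05,30)
s=get_state(); d=get_image("wrist"); cv2.imwrite("pics/w1.png",d["img"])
P=np.eye(4);P[:3,:3]=s["tool_rot"];P[:3,3]=s["position"]; np.save("w1pose.npy",P@d["mount"])
print(s["clock"],s["position"],s["force"],s["finger_gap"])
E
```

```text
3.1833 [0.6028 0.0143 0.226 ] [-0.1525 -0.1524 -0.7659] 0.0497450912658847
```

View pics/w1.png

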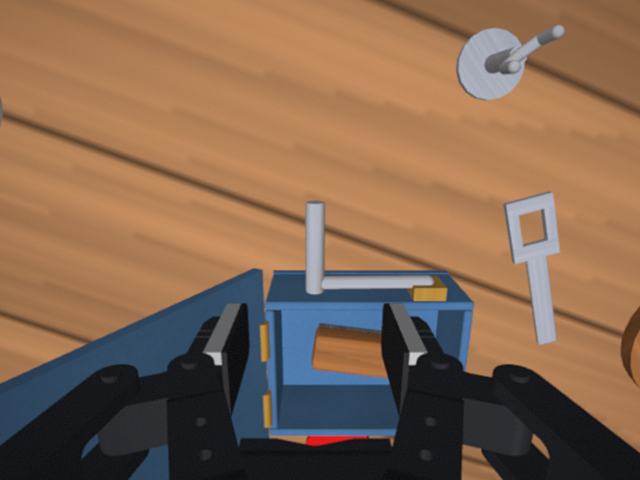

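The wrist view shows the bar from (315,203) at its outer end to (315,291) at its inner end, and the box's +x wall along row ~275. Now I locate the bar from it.

```bash
python3 - <<'E'
from cell import *; from h import *
np.set_printoptions(precision=4,suppress=True)
d=get_image("wrist"); P=np.load("w1pose.npy"); img=d["img"]
g=cv2.imread("pics/w1.png"); hsv=cv2.cvtColor(g,cv2.COLOR_BGR2HSV)
m=((hsv[...,1]<60)&(hsv[...,2]>110)).astype(np.uint8); m[:195]=0;m[272:]=0;m[:,:290]=0;m[:,345:]=0
ys,xs=np.nonzero(m); print(xs.min(),xs.max(),ys.min(),ys.max())
for r in (210,230,250,270): print(r, xs[ys==r].min(),xs[ys==r].max())
for z in (.056,.062):
  for uv in [(315,203),(315,291),(315.3,235)]:
    p=plane(d,uv,z,P); ex,ey=ax(); q=p-np.r_[C,0]; print(z,uv,p,"box",q@ex,q@ey)
for uv in [(267,301),(472,303),(272,271),(447,272)]:
    p=plane(d,uv,.07,P);q=p-np.r_[C,0]; print(uv,"box",q@ex,q@ey)
E
```

```text
290 324 201 271
210 306 324
230 306 323
250 306 323
270 290 322
0.056 (315, 203) [0.6193 0.0204 0.056 ] box 0.12960947385315633 0.04058972292634819
0.056 (315, 291) [ 0.5555 -0.003   0.056 ] box 0.061600735977298225 0.04051851110859554
0.056 (315.3, 235) [0.5971 0.012  0.056 ] box 0.10586451079396512 0.04034482450607686
0.062 (315, 203) [0.6204 0.0208 0.062 ] box 0.13071114806767778 0.040595319608281055
0.062 (315, 291) [ 0.5578 -0.0022  0.062 ] box 0.0641019835093027 0.04052557328103936
0.062 (315.3, 235) [0.5986 0.0126 0.062 ] box 0.1074548401101725 0.04035546103002435
(267, 301) box 0.059485218919070486 0.0757391319802575
(472, 303) box 0.05780973548473493 -0.07537326419437221
(272, 271) box 0.08285761983158106 0.07138542172331352
(447, 272) box 0.08213881340686276 -0.05447999593649619
```

The bar's box y is 40.4 mm (expected 40.5), and the rim corners fit to 2 mm. I descend and grip.

```bash
python3 - <<'E'
from cell import *; from h import *
np.set_printoptions(precision=4,suppress=True)
U=np.array([0,0,.003])
movel(bar(.02)+U,.15); grip(.005,40)
s=get_state(); print(s["clock"],s["position"]-bar(.02)-U,s["force"],s["finger_gap"])
for a in np.arange(.2,1.61,.2):
    movel(bar(a)+U,.1); s=get_state(); print(round(a,2),s["clock"],s["position"]-bar(a)-U,s["force"],s["finger_gap"])
    if np.linalg.norm(s["force"])>25: print("STOP"); break
d=get_image("scene"); cv2.imwrite("pics/s2.png",cv2.resize(d["img"][90:330,170:490],None,fx=2.5,fy=2.5))
E
```

```text
4.95 [0.0005 0.0003 0.0005] [-0.0919  0.499   0.9801] 0.012537273860451602
0.2 5.25 [0.0004 0.0006 0.0003] [ 1.5576  1.4114 -1.6471] 0.012429598416668285
0.4 5.5667 [0.0001 0.0012 0.0004] [-0.9171  3.8316  2.0393] 0.012293395638055368
0.6 5.8833 [-0.0004  0.0026  0.    ] [-1.1025  5.0339  1.0538] 0.0124790729633488
0.8 6.2 [-0.001   0.0044  0.0002] [-2.5567  7.6249  5.1749] 0.012333157225970098
1.0 6.5167 [-0.0017  0.0064  0.0011] [-6.7208 10.0006 12.1862] 0.012698792022581453
1.2 6.8333 [-0.0014  0.0062  0.0027] [-10.0537  11.7696  19.6848] 0.012579395207600841
STOP
```

View pics/s2.png

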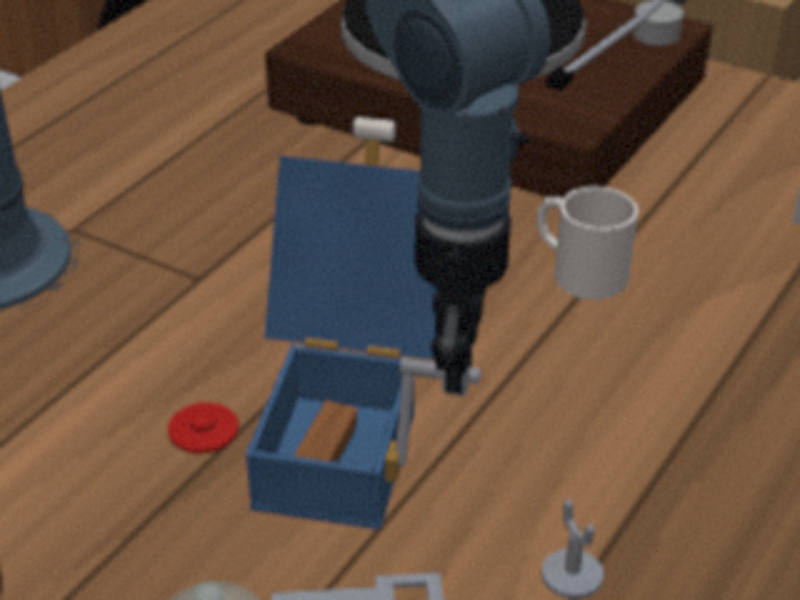

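Force rose to 25 N because the bar doesn't turn inside the tight pads. I loosen the jaws: at this angle the motion is mostly -y, so one finger can push it the rest of the way.

```bash
python3 - <<'E'
from cell import *; from h import *
np.set_printoptions(precision=4,suppress=True)
U=np.array([0,0,.003]); ex,ey=ax()
grip(.024,20); wait(.2)
s=get_state(); print(s["clock"],s["position"]-bar(1.2)-U,s["force"],s["finger_gap"])
off=-ey*.004
for a in (1.3,1.4,1.5,1.6,1.66,1.70):
    movel(bar(a)+U+off,.06); s=get_state(); f=s["force"]; print(round(a,2),s["clock"],f,"fy",f@ey,s["finger_gap"])
    if np.linalg.norm(f)>12: print("STOP"); break
d=get_image("scene"); cv2.imwrite("pics/s3.png",cv2.resize(d["img"][90:330,170:490],None,fx=2.5,fy=2.5))
E
```

```text
7.3583 [-0.0004 -0.0007 -0.0004] [-0.6742  0.538   0.5223] 0.023901905982987335
1.3 7.7167 [-0.5596  0.0149 -0.253 ] fy 0.2059036449166058 0.024132472651405678
1.4 8.0083 [-0.3377 -0.744  -0.2757] fy -0.5830813176766282 0.024075118554730955
1.5 8.3 [-0.6137 -0.1362  0.0619] fy 0.08250967414218892 0.02397179056435675
1.6 8.5917 [0.2338 0.6429 0.2966] fy 0.5237222045565627 0.024006321043391187
1.66 8.8417 [-0.0835 -0.4972  0.3251] fy -0.43841238665827564 0.023866517859462085
1.7 9.0917 [-0.6755  2.2546  0.8341] fy 2.3495553130273534 0.023876765343183337
```

View pics/s3.png

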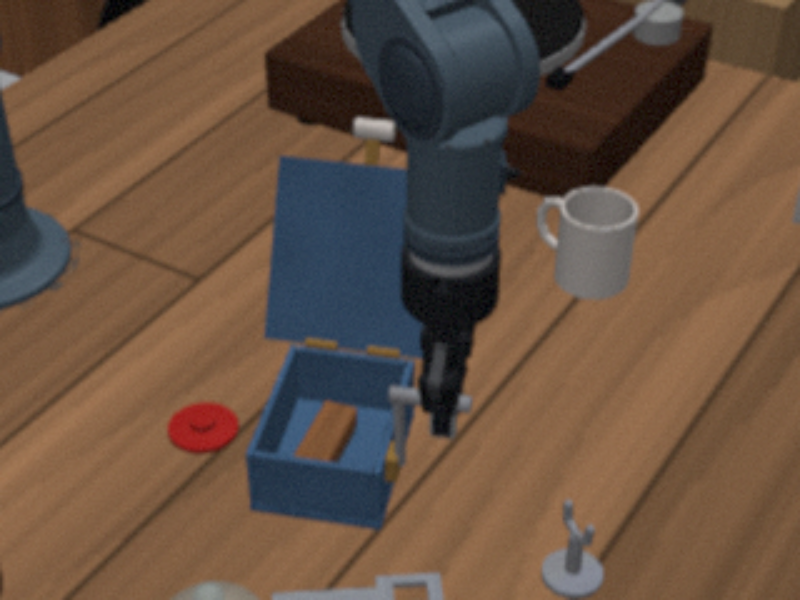

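```bash
python3 - <<'E'
from cell import *; from h import *
np.set_printoptions(precision=4,suppress=True)
U=np.array([0,0,.003]); ex,ey=ax(); p=bar(1.70)+U-ey*.004
for k in range(1,7):
    movel(p-ey*.0015*k,.03); s=get_state(); f=s["force"]@ey; q=s["position"]-np.r_[C,0]; print(k,s["clock"],"fy",f,"fz",s["force"][2],"y",q@ey)
    if f>9: break
p0=s["position"]
movel(p0+ey*.005,.06)   # relieve
movel(p0+ey*.002+[0,0,.11],.2)
s=get_state(); d=get_image("scene"); cv2.imwrite("pics/s4.png",cv2.resize(d["img"][150:300,220:420],None,fx=4,fy=4)); print(s["clock"],s["force"])
d=get_image("wrist"); cv2.imwrite("pics/w4.png",d["img"])
P=np.eye(4);P[:3,:3]=s["tool_rot"];P[:3,3]=s["position"]; np.save("w4pose.npy",P@d["mount"])
E
```

```text
1 9.3917 fy 4.975657463943591 fz 0.6934207897904245 y -0.05889127483506547
2 9.6417 fy 7.440871756492241 fz 2.7670558476622227 y -0.05899469978763706
3 9.8917 fy 9.439235957708496 fz 4.561959054149892 y -0.059078730778359484
10.9083 [ 0.809  -0.5699 -0.6168]
```

View pics/s4.png

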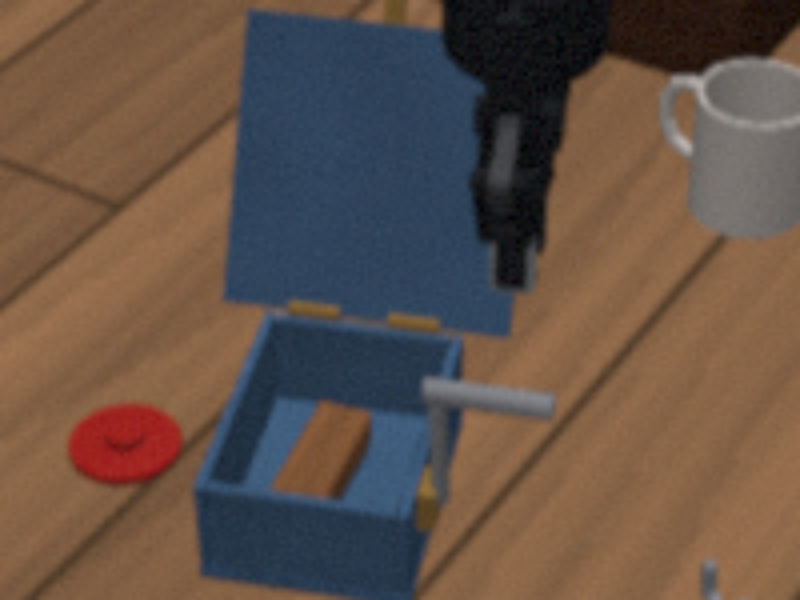

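View pics/w4.png

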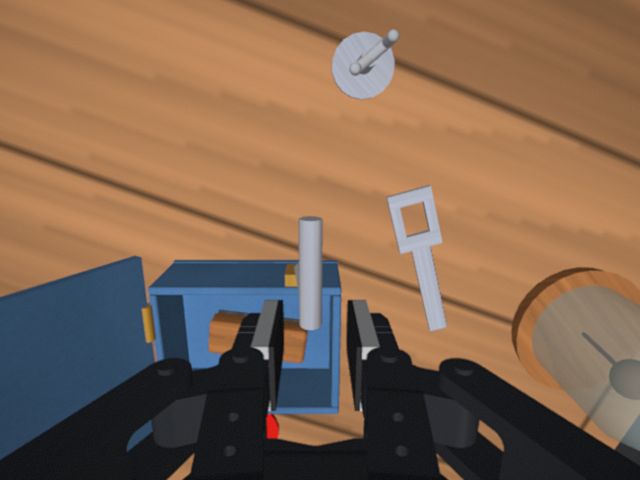

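Stay reached its hard stop: bar y is about -53.9 mm (expected -53.8) and it still stands after release. Now the handle.

```bash
python3 - <<'E'
from cell import *; from h import *
np.set_printoptions(precision=4,suppress=True)
U=np.array([0,0,.003]); ex,ey=ax()
s=get_state(); movel(s["position"]+[0,0,.10],.25)
h=np.array([0.4478,0.1115,0.247])
goto(h+[0,0,.085],R(ex)); grip(.056,20)
s=get_state(); d=get_image("wrist"); cv2.imwrite("pics/w5.png",d["img"]); print(s["clock"],s["position"],s["force"])
P=np.eye(4);P[:3,:3]=s["tool_rot"];P[:3,3]=s["position"]; np.save("w5pose.npy",P@d["mount"])
E
```

```text
13.0 [0.4482 0.1111 0.332 ] [-0.0877 -0.1098  0.8277]
```

View pics/w5.png

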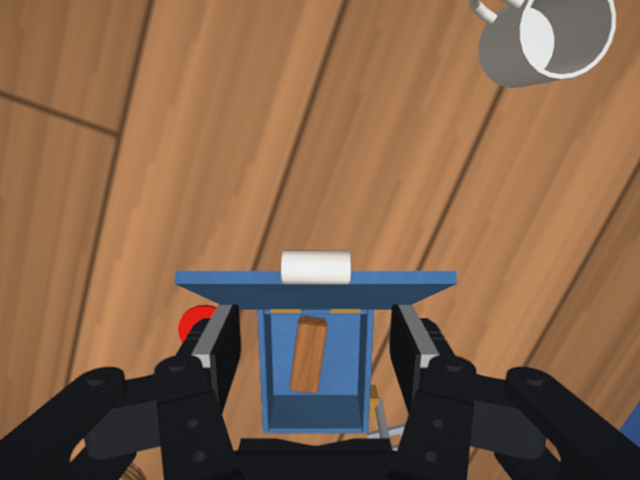

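The handle appears at (315.5,267), spanning 281–350, squarely between the fingers.

```bash
python3 - <<'E'
from cell import *; from h import *
np.set_printoptions(precision=4,suppress=True)
U=np.array([0,0,.003]); ex,ey=ax()
d=get_image("wrist"); h=plane(d,(315.5,267),.247,np.load("w5pose.npy")); m=han(2.1); print(h,m,(h-m)@ex,(h-m)@ey)
assert np.linalg.norm(h-m)<.005
dx=(h-m)@ex
movel(m+U+ex*dx/2,.12); s=get_state(); print("before",s["force"],s["clock"])
grip(.02,25); wait(.2); s=get_state(); print(s["clock"],s["position"]-m-U,s["force"],s["wrist_torque"],s["finger_gap"])
d=get_image("scene"); cv2.imwrite("pics/s6.png",cv2.resize(d["img"][90:330,170:490],None,fx=2.5,fy=2.5))
E
```

```text
[0.4477 0.1108 0.247 ] [0.4484 0.1106 0.246 ] -0.0006025349528375108 0.00041247219421381044
before [ 0.4837  0.5022 -0.6761] 13.9417
14.4417 [0.0004 0.0002 0.0011] [-1.9396 -1.0276  5.7892] [-0.1288  0.3498  0.0035] 0.035762059524988524
```

View pics/s6.png

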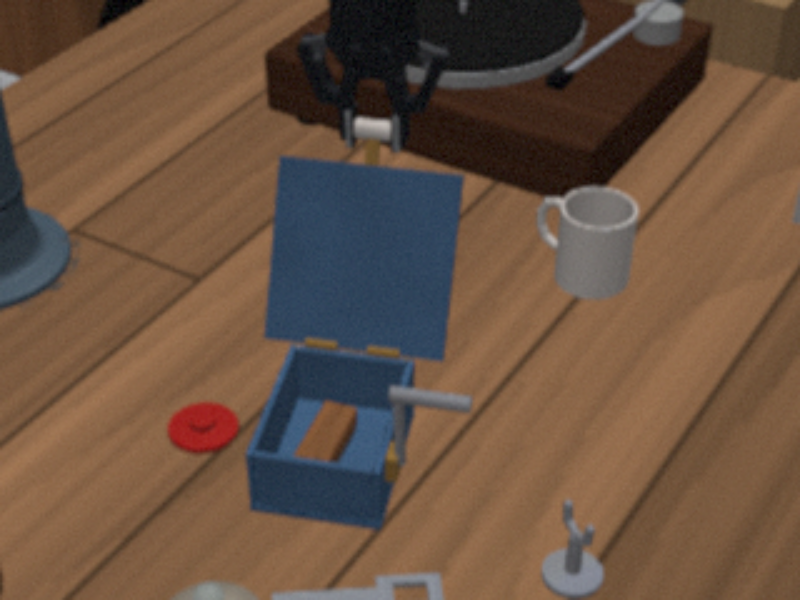

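Gap is 35.8 mm, so it is gripped on the handle's ends. I swing the lid forward along the arc while watching the force.

```bash
python3 - <<'E'
from cell import *; from h import *
np.set_printoptions(precision=3,suppress=True)
U=np.array([0,0,.003]); ex,ey=ax()
for l in np.arange(2.0,.79,-.1):
    movel(han(l)+U,.07); s=get_state(); e=s["position"]-U-np.r_[C,0]; ang=np.arctan2(e[2]-.072,.0775-e@ey)-.02
    print(round(l,2),s["clock"],"F",s["force"],np.hypot(e[2]-.072,.0775-e@ey),ang,s["finger_gap"])
    if np.linalg.norm(s["force"])>25: print("STOP"); break
d=get_image("scene"); cv2.imwrite("pics/s7.png",cv2.resize(d["img"][90:330,170:490],None,fx=2.5,fy=2.5))
E
```

```text
2.0 14.9333 F [-2.629  2.736  3.847] 0.2046870220241516 1.9997215545961908 0.035536274705700824
1.9 15.375 F [-0.87   3.433  5.357] 0.20430855372775117 1.8972203195566468 0.035457235532388595
1.8 15.8167 F [0.884 2.708 4.113] 0.20402077540479904 1.7965541565843228 0.03557194717080653
1.7 16.2583 F [1.138 1.906 2.193] 0.20388260554260404 1.6961509465182931 0.035298364523351965
1.6 16.7 F [2.036 0.372 1.983] 0.2038718660544461 1.5978585735918451 0.03516511834441025
1.5 17.1417 F [2.786 1.888 0.489] 0.20391885458500097 1.4985083225280864 0.035534555567340066
1.4 17.5833 F [4.64  1.745 1.727] 0.2040439958957163 1.398889378135498 0.03541114486937635
1.3 18.025 F [3.653 0.328 1.578] 0.20412002099610208 1.2982213666615303 0.03572162102251654
1.2 18.4667 F [3.25  1.123 2.288] 0.2042100660193304 1.19800592580083 0.0357494025857859
1.1 18.9083 F [ 3.411 -1.215  1.637] 0.2042649132968002 1.0982930323956934 0.03552889587086581
1.0 19.35 F [ 2.769 -1.167  3.781] 0.20432024954149974 0.998177164418186 0.035332510389298084
0.9 19.7917 F [ 3.753 -2.147  3.553] 0.2043488990445847 0.8978020052609411 0.035325694326993146
0.8 20.2333 F [ 4.082 -2.771  4.373] 0.2043826500441706 0.7972548533634902 0.03540134603456195
```

View pics/s7.png

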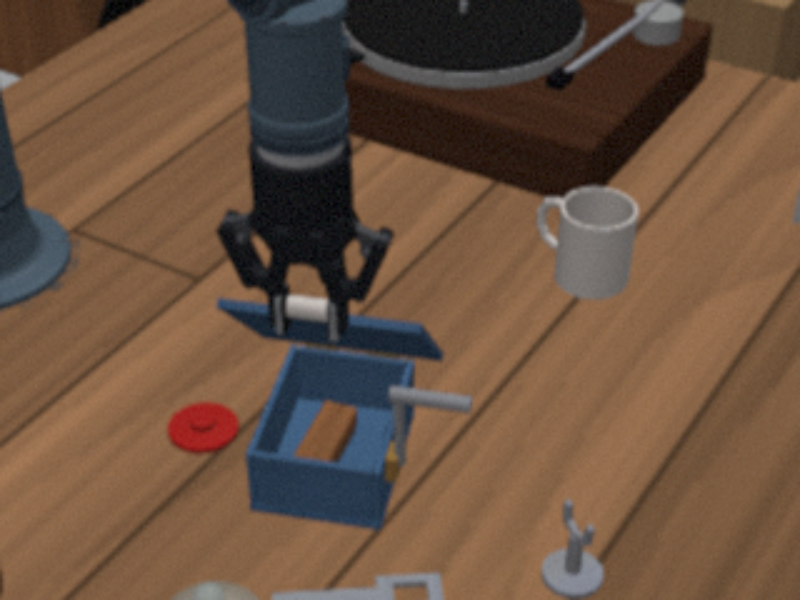

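```bash
python3 - <<'E'
from cell import *; from h import *
np.set_printoptions(precision=3,suppress=True)
U=np.array([0,0,.003]); ex,ey=ax()
base=None
for l in [.73,.66,.60,.57,.55,.54,.53,.525,.52,.515,.51,.505,.50]:
    movel(han(l)+U,.04); s=get_state(); e=s["position"]-U-np.r_[C,0]; ang=np.arctan2(e[2]-.072,.0775-e@ey)-.02
    # tangential (opening direction) force on tool
    t=ey*np.sin(l+.02)+np.array([0,0,np.cos(l+.02)]); ft=s["force"]@t
    print(l,round(s["clock"],2),"F",s["force"],"ft",round(ft,2),"ang",round(ang,4))
    if l==.60: base=ft
    if base is not None and ft-base>6: print("contact"); break
d=get_image("scene"); cv2.imwrite("pics/s8.png",cv2.resize(d["img"][150:300,220:420],None,fx=4,fy=4))
E
```

```text
0.73 20.79 F [ 4.267 -2.869  2.597] ft -0.93 ang 0.7263
0.66 21.3 F [ 4.028 -2.875  3.078] ft -0.17 ang 0.6557
0.6 21.76 F [ 3.233 -3.803  2.271] ft -0.87 ang 0.5945
0.57 22.06 F [ 4.007 -3.685  3.222] ft -0.01 ang 0.5641
0.55 22.31 F [ 3.722 -4.385  2.904] ft -0.47 ang 0.544
0.54 22.56 F [ 4.335 -4.328  2.944] ft -0.45 ang 0.5344
0.53 22.81 F [ 3.803 -4.693  3.011] ft -0.42 ang 0.5247
0.525 23.06 F [ 3.44  -5.036  2.625] ft -0.82 ang 0.5198
0.52 23.31 F [ 4.957 -3.942  2.689] ft -0.47 ang 0.5149
0.515 23.56 F [ 4.051 -4.002  3.609] ft 0.48 ang 0.5097
0.51 23.81 F [ 4.513 -4.584  3.285] ft -0.13 ang 0.5055
0.505 24.06 F [ 2.269 -3.144  8.033] ft 5.08 ang 0.5043
0.5 24.31 F [ 0.486 -2.328 11.115] ft 8.48 ang 0.503
contact
```

View pics/s8.png

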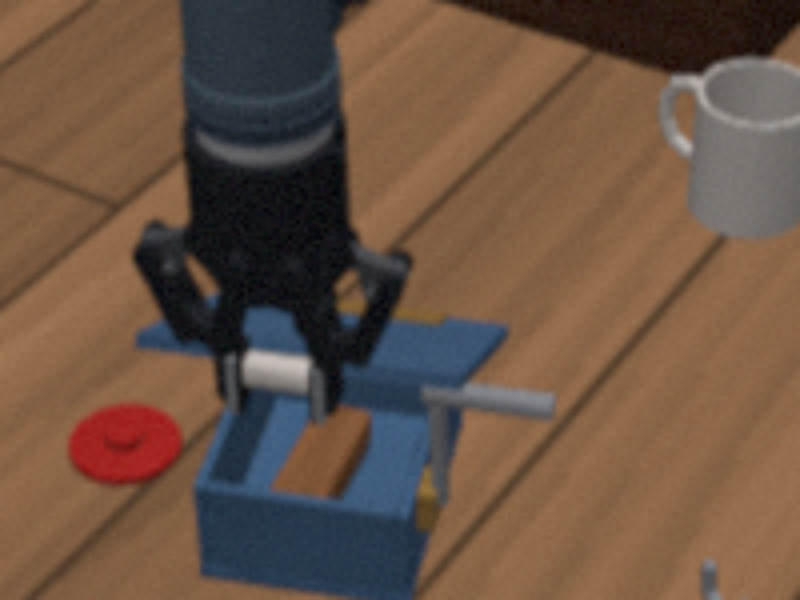

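```bash
python3 - <<'E'
from cell import *; from h import *
np.set_printoptions(precision=1,suppress=True)
d=get_image("scene"); P=np.linalg.inv(d["pose"])
def pr(p):
    q=(P@np.r_[p,1])[:3]*[1,-1,-1]; u=cv2.projectPoints(q[None],np.zeros(3),np.zeros(3),d["K"],np.array(d["D"]))[0][0,0]; return (u-[220,150])*4
for l in (.50,.53):
  f=lambda x,r,n:W(x,.0775-r*np.cos(l)+n*np.sin(l),.072+r*np.sin(l)+n*np.cos(l))
  print(l,"top R",pr(f(.086,.172,.008)),"bot R",pr(f(.086,.172,0)),"hinge R",pr(f(.086,0,.008)),"topL",pr(f(-.086,.172,.008)),"hinL",pr(f(-.086,0,.008)),"han",pr(han(l)))
print("bar in/out",pr(W(.064,-.0538,.1405)),pr(W(.132,-.0538,.1405)))
im=d["img"][185:265,270:370]; cv2.imwrite("pics/s9.png",cv2.resize(im,None,fx=7,fy=7,interpolation=cv2.INTER_CUBIC))
E
```

```text
0.5 top R [461.2 383.8] bot R [459.7 399.1] hinge R [510. 324.] topL [136.2 340.3] hinL [224.1 287.2] han [281.1 381.7]
0.53 top R [462.3 373.7] bot R [460.7 389.2] hinge R [510.1 324. ] topL [137.  330.5] hinL [224.3 287.2] han [282.2 369.7]
bar in/out [425.2 389.2] [554.6 406.6]
```

View pics/s9.png

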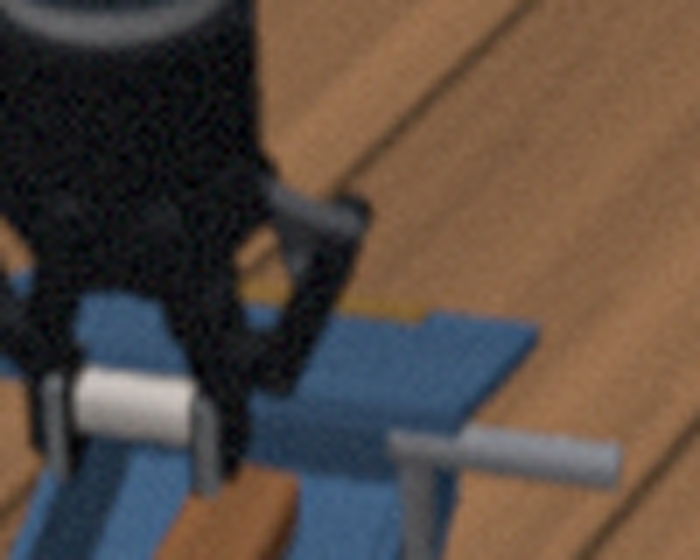

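Contact came at the expected place, the bar hasn't moved in the image (inner end (425,390) against predicted (425,389)), and the lid edge rests over its inner end. I release and retreat.

```bash
python3 - <<'E'
from cell import *; from h import *
np.set_printoptions(precision=3,suppress=True)
U=np.array([0,0,.003]); ex,ey=ax()
movel(han(.504)+U,.03); print(get_state()["force"])
grip(.040,20); wait(.3); grip(.066,20); s=get_state(); print(s["clock"],s["force"],s["finger_gap"])
movel(s["position"]+[0,0,.15],.12); s=get_state(); print(s["clock"],s["force"])
d=get_image("scene"); cv2.imwrite("pics/s10.png",cv2.resize(d["img"][150:300,220:420],None,fx=4,fy=4))
cv2.imwrite("pics/s10f.png",d["img"])
cv2.imwrite("pics/w10.png",get_image("wrist")["img"])
E
```

```text
[ 1.254 -3.148  8.07 ]
25.5583 [-0.249  0.763  0.588] 0.065816406573824
26.9583 [ 0.68   0.308 -0.342]
```

View pics/s10.png

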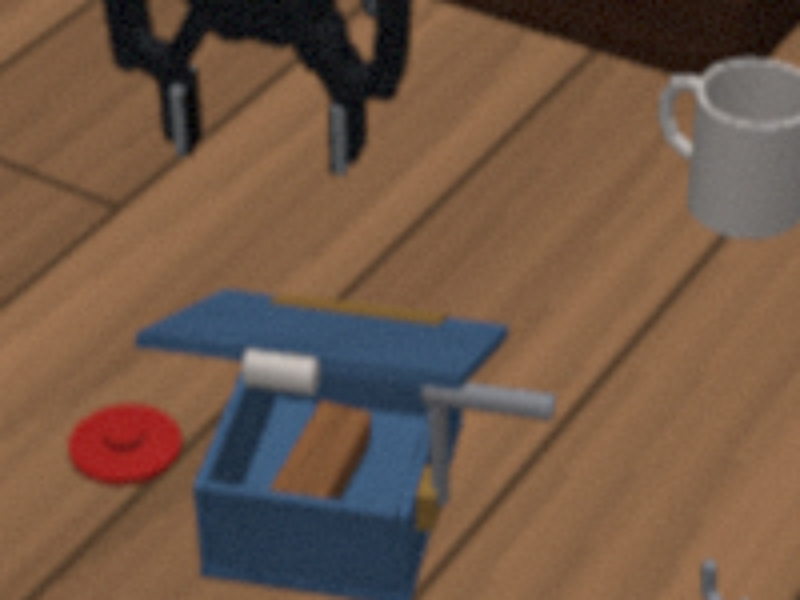

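View pics/w10.png

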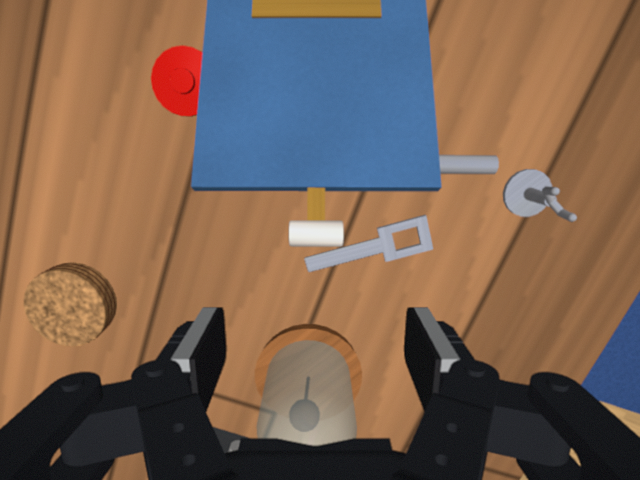

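Lid rests on the stay. The handle is at (281,371), which matches the 0.53 rad prediction of (282,370), and the lid covers the bar's inner end. Handing in.

```bash
python3 - <<'E'
from cell import *
import cv2
wait(.5); a=get_image("scene")["img"]; b=cv2.imread("pics/s10f.png")
print(cv2.absdiff(a,b)[225:280,225:370].mean(), get_state()["clock"]); finish_job()
E
```

```text
2.6874817136886104 27.6083
the job is handed in; nothing more can be done
```

The lid is resting half open on the raised stay, and I let go of it and handed the job in at 27.6 s.

- **Stay:** I swung the stay up and pushed it against its stop. The bar ended at y about -53.9 mm in the box frame; -53.8 mm was expected.
- **Lid:** I gripped the handle by its flat ends, brought the lid forward along its arc, and lowered it in small steps. It touched the stay with about 8 N.
- **Release:** I opened the fingers and raised the gripper 150 mm. The wrist force read about zero afterwards.

**Last checks:**
- After release, the handle's image position matches a lid angle of 0.53 rad to about a third of a pixel.
- The bar had not moved since it reached the stop.
- Another image half a second later differed only by about the level of image noise.
- The other objects looked undisturbed, but I checked that only by eye.

**What disagreed:**
- While I was swinging the stay in tight jaws, the wrist force rose to about 25 N because the bar did not turn between the pads. I loosened the jaws and pushed it the rest of the way.
- The arm's position at contact gave about 0.503 rad, against 0.53 seen in the image. I put that down to pressing on the handle plus 1–2 mm of calibration error.

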